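# Face the tin's label to the counter front

## Task

On the parts counter, the taller tin, the one with the pouring cap at the edge of its top, has its label turned away. Push it round on its turning stand until the label faces squarely to the front of that stand, the side with the ticket lip. Leave the tin standing in its seat and leave the shorter can as it is.

Things in the scene. Friction and masses are not known exactly. Their poses are not given: they have to be found in the camera images.
- tin: taller tin: steel cylinder, 100 mm across, 100 mm high, about 0.85 kg. Origin: centre of its underside; z up; +x points to the middle of its label (white, yellow band, dark bar). Black pouring cap on the flat top at the edge, right above the label. Stands loose in a turning seat (rim 8 mm high, 2 mm play); both turn either way without limit, pushed at the cap with 1 to 2 N, and stop when left
- tin_cap (a point): centre of the pouring cap on the taller tin (cap 26 mm across, 24 mm high, so this point is 12 mm above the tin's flat top and 12 mm below the cap's top); 34 mm off the tin's axis towards the label; same axes as tin
- stand: fixed stand under the taller tin: grey square plate 130 x 130 mm, 12 mm thick, carrying the seat. Origin: centre of its underside on the counter, on the seat's turning axis. +x points to its front, the side with the ticket lip (27 mm high, blank white card). The tin's underside lies 20 mm above this origin
- can_label (a point): middle of the label of the shorter can, a bystander: steel, 80 mm across, 69 mm high, flat centred lid, no cap, on a second, equal stand, underside 20 mm above the counter, already facing front. The point lies 40 mm from the can's axis along its +x and 35 mm above its underside
Mind the look-alikes: they are no part of the job. What is shaped like the stand but orange or purple is not meant.

How it is judged (in metres and radians):
At the end, for the whole second after the job is handed in: The taller tin stands upright and at rest, down in its seat, with the middle of its label within 12 degrees of its stand's front direction; the shorter can is where and as it was, within 15 mm (angle between the x axis of tin and the x axis of stand, either way round below 0.21 rad and x of tin_cap in the frame of stand above 0.02 m and horizontal distance between tin and stand below 0.006 m and z of tin in the frame of stand below 0.025 m and angle between tin's own z axis and vertical below 0.06 rad and linear speed of tin below 0.02 m/s and angular speed of tin below 0.1 rad/s and distance of can_label from where it was at the start of the episode below 0.015 m); the robot touches nothing.
It fails at once if the taller tin is tipped or lifted out of its seat (angle between tin's own z axis and vertical above 0.3 rad or z of tin in the frame of stand above 0.035 m).
It fails at once if the shorter can is shifted or turned (its label moves more than 15 mm) (distance of can_label from where it was at the start of the episode above 0.015 m).
It also fails if it takes over 40 s, if anything falls off the work surface, if the arm or the gripper's body presses on something with over 40 N, if the wrist force passes 120 N, or if a joint passes its speed limit or range.

## Robot

A 6-joint arm with a two-finger parallel gripper is mounted at the origin on the work surface. World frame = base frame: x ahead of the robot, y to its left, z up, the work surface at z = 0. Lengths are in mm, angles in rad, forces in N, time in s.
With the tool pointing down it reaches from about 350 to 725 mm from the base axis. Payload 6 kg.
Tool frame: the origin (TCP) lies on the centre line of the jaws, within the pads' length; the fingertips stand 17 mm ahead of it and the grasp point (between the pads) lies 2 mm behind it; z points along the fingers, y is the direction in which the jaws open and shut (so a half turn about z gives the same grasp; the last joint's range is limited). The gripper opens to 85 mm and grips with 20 to 120 N. Pads are 22 mm wide; open, the fingers measure 114 mm over their backs; the gripper's body (76 mm by 85 mm) begins 54 mm behind the grasp point. The pads swing forward as they close: fully open they stand 13 mm farther back than shut.
Start: joints at [1.622, 0.04, 0.085, 0, -1.615, -0.334], TCP at [167.401, 576.153, 248.261] pointing down, gripper open.
Joint ranges: [-2.56, 2.56], [-1.29, 2.01], [-1.08, 1.49], [-3.29, 1.98], [-2.81, -0.18], [-2.99, 2.99]. Speed limits (rad/s): [2.57, 2.57, 3.01, 3.14, 3.14, 3.14].

## Interface

Orientations are given as [roll, pitch, yaw] about the fixed x, y, z axes, in that order (R = Rz(yaw) Ry(pitch) Rx(roll)).
In Python, from rig import bot, grab_frame, close_job gives the robot as it stands.
- The arm moves only by the tool servo_tool, never from a script. Its argument "targets" is text: rows parted by semicolons, each of 4 numbers parted by spaces: the shift along the tool's x, y, z in mm, then the turn about the tool's z in degrees. In form: x y z turn; .... A call has 1 to 12 rows; each row is the pose to reach, as a shift and turn from the pose measured when the call began, along the tool's axes at that moment; what a row does not reach only later rows make up. A row lasts 1/12 s, in which the tool goes at most 41.7 mm and 7.16 degrees, less where a joint would pass 70% of its speed; a pose out of reach is approached as far as the arm can. A call with a gripper value outside its range is refused whole. "claw" is the opening, from 0 (shut) to 1 (fully open), set as the call begins (left out, the last holds). The fingers move at their own pace and stop on an object; "force" is the grip in N (left out, the last holds). Time passes only in rows, so rows that repeat a pose let the fingers close. It gives the time, the measured TCP pose, the force and the opening at its end, in the units of the state.
- bot.read_state(): the state, without advancing time (a new reading comes with each control period).
- grab_frame(name): name is "scene" or "top" or "wrist"; returns a dict with "image" (420x560x3 uint8, red, green, blue), "depth" (420x560 float32, mm along the optical axis (not along the pixel's ray), 0 where there is no reading), "vertical_fov" (degrees; the focal length in pixels is half the picture's height over the tangent of half this angle, whatever the lens; pixels are square), "cx", "cy" (the principal point, pixels), "rvec" (rotation vector, rad) and "tvec" (3), from world to camera coordinates, as OpenCV has them. Camera axes: x right, y down, z forward; pixel columns grow to the right and rows downward; lengths in mm; the calibration is good to about 2 mm. The wrist camera is an equidistant fisheye: a pixel r from the principal point sees the ray r / f radians off the axis. A picture is of the moment at which its call begins.
- close_job(): hands the job in, once; it reports no verdict.
The state is a dict: "t": time; "q": joint angles; "joint_velocities": joint speeds; "effort": joint torques, N m; "tool_pos": TCP position; "tcp_rot": TCP orientation; "wrist_force": force on the tool from outside, world axes, zero at the start; "ft_torque": the same for the moment, N m; "opening": opening from 0.0 (shut) to 1.0 (fully open).
Only numpy, scipy, OpenCV 4.12 (cv2) and the standard library are available. Lean on these libraries where they do the work, as an engineer would, in place of code of your own. Each camera call takes 0.05 s, during which the arm holds its last target.

## Working session

There is one attempt and no reset: what is moved stays moved. The work goes in short steps, Python scripts to look and compute and a tool call to move; the robot and the scene stay as the last step left them, time stands still between calls to the robot, and variables do not carry over. Pictures are saved under pics/ and viewed, and the job is handed in when it is done.

Besides the shell and the picture viewer there is one more tool, called by a JSON object that holds its "name" and its "arguments", one argument or row to a line. servo_tool: Moves the arm, as the interface text tells. Its arguments: {"type":"object","properties":{"targets":{"type":"string"},"claw":{"type":"number"},"force":{"type":"number"}},"required":["targets"]}

```bash
ls; mkdir -p pics; python3 - <<'E'
from rig import bot, grab_frame
import cv2, numpy as np, pickle
print(bot.read_state())
for n in ("scene","top","wrist"):
    f=grab_frame(n); pickle.dump(f,open(f"f0_{n}.pkl","wb"))
    cv2.imwrite(f"pics/a_{n}.png",f["image"][:,:,::-1])
    print(n,f["vertical_fov"],f["cx"],f["cy"],f["rvec"],f["tvec"])
E
```

```text
pics
{'t': 0.0, 'q': array([ 1.62167210e+00,  4.08034382e-02,  8.38138109e-02, -4.75538758e-04,
       -1.61543552e+00, -3.33684246e-01]), 'joint_velocities': array([ 1.58035626e-03,  9.10195479e-04, -4.01854412e-04, -6.46547947e-05,
       -1.02998105e-03,  9.10142525e-04]), 'effort': array([ 5.01268150e-04, -3.68216515e+01,  3.47407937e+01,  6.93247497e+00,
       -5.51386605e-03,  1.26199629e-05]), 'tool_pos': array([167.27192991, 575.92126194, 247.28287132]), 'tcp_rot': array([ 3.13989807e+00, -8.45857839e-05, -2.82787563e-01]), 'wrist_force': array([-0.97995182, -0.48231139,  0.67706286]), 'ft_torque': array([-0.0085691 ,  0.03732541, -0.0361579 ]), 'opening': 0.9994795112486785}
scene 57.495922612462806 278.2355495657906 204.8959044260595 [ 1.67359355  2.15140028 -0.61964666] [  55.47966477 -416.44988598 1361.8836905 ]
top 43.78805306953055 283.5530965532654 210.250537708063 [ 2.15034377 -2.13558789  0.14383953] [  97.0845779   586.3656668  1335.32626415]
wrist 65.70646984690485 282.714363362765 206.58773008869133 [-1.74998925  2.33463243  0.38453064] [599.03458135 -43.83212709 380.5666242 ]
```

View pics/a_scene.png

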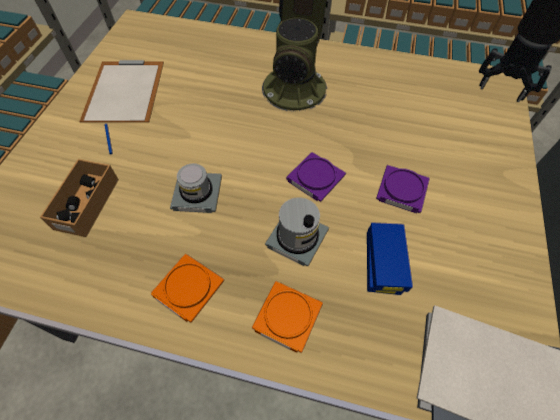

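View pics/a_top.png

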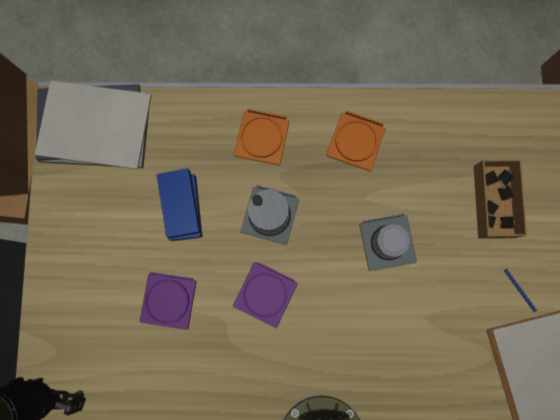

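View pics/a_wrist.png

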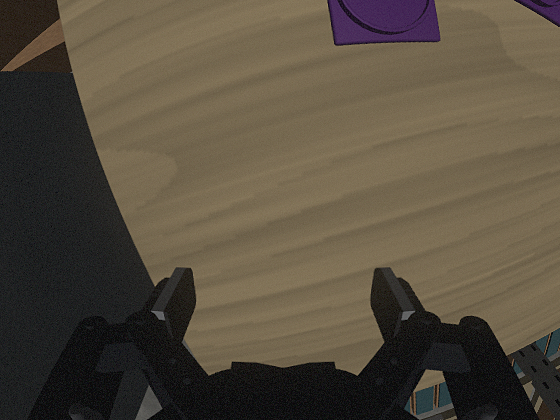

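The top view shows the tall tin at about (269,212) with its cap at (257,200). The shorter can is at about (392,241). I'll enlarge both views to find the ticket lip.

```bash
python3 - <<'E'
import cv2, pickle
import numpy as np
t=pickle.load(open("f0_top.pkl","rb"))["image"][:,:,::-1]; s=pickle.load(open("f0_scene.pkl","rb"))["image"][:,:,::-1]
a=cv2.resize(t[175:255,230:310],(560,560),interpolation=cv2.INTER_CUBIC)
cv2.imwrite("pics/b_top.png",a)
b=cv2.resize(s[190:270,258:338],(560,560),interpolation=cv2.INTER_CUBIC)
cv2.imwrite("pics/b_scene.png",b)
cv2.imwrite("pics/b_top2.png",cv2.resize(t[95:280,230:425],None,fx=3,fy=3,interpolation=cv2.INTER_CUBIC))
E
```

```text
(no output)
```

View pics/b_top.png

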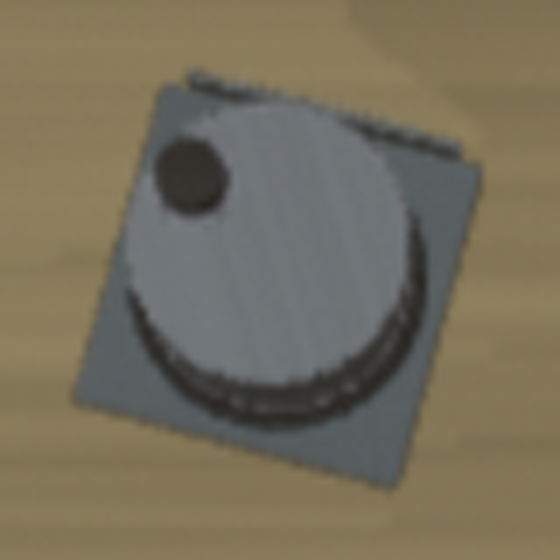

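View pics/b_scene.png

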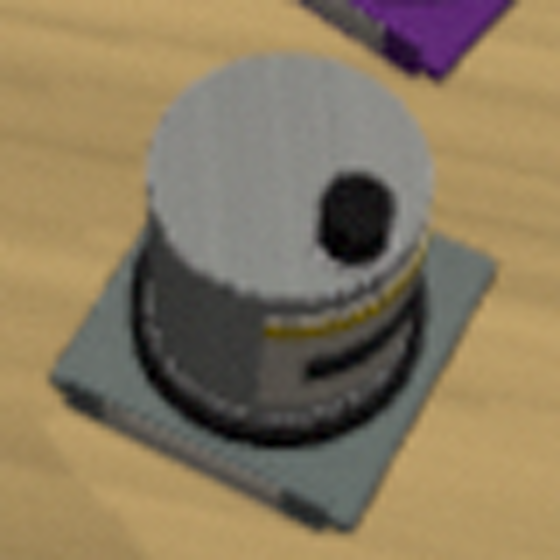

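View pics/b_top2.png

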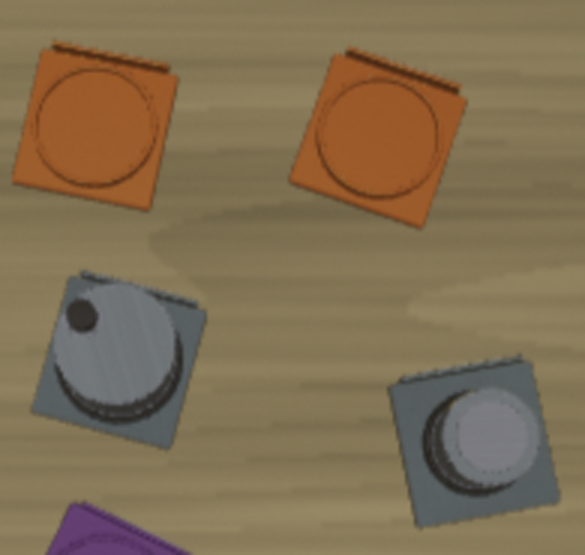

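Crop top view: plate corners are at (165,85), (480,170), (395,488) and (75,403), and the lip runs along the upper edge (195,80)-(460,150). The tin top is centred at (268,243) and the cap top at (192,176). In the scene view the lip with the white card is also on the far-from-robot side. Next I compute poses and cross-check with the scene view.

```bash
cat > h.py <<'E'
import numpy as np, cv2, pickle
def cam(f):
    R=cv2.Rodrigues(np.array(f["rvec"],float))[0]; t=np.array(f["tvec"],float).reshape(3)
    fl=f["image"].shape[0]/2/np.tan(np.radians(f["vertical_fov"]/2)); return R,t,fl
def ray(f,u,v,fish=False):
    R,t,fl=cam(f); a=np.array([(u-f["cx"])/fl,(v-f["cy"])/fl])
    if fish:
        r=np.hypot(*a); d=np.r_[a/r*np.sin(r),np.cos(r)]
    else: d=np.r_[a,1]
    return -R.T@t, R.T@d
def onz(f,u,v,z,fish=False):
    c,d=ray(f,u,v,fish); return c+d*(z-c[2])/d[2]
def tri(obs):
    A=np.zeros((3,3));b=np.zeros(3)
    for c,d in obs:
        d=d/np.linalg.norm(d);P=np.eye(3)-np.outer(d,d);A+=P;b+=P@c
    x=np.linalg.solve(A,b); return x,[np.linalg.norm((np.eye(3)-np.outer(d/np.linalg.norm(d),d/np.linalg.norm(d)))@(x-c)) for c,d in obs]
E
python3 - <<'E'
from h import *
t=pickle.load(open("f0_top.pkl","rb")); s=pickle.load(open("f0_scene.pkl","rb"))
T=lambda x,y:((x+.5)/7-.5+230,(y+.5)/7-.5+175)
S=lambda x,y:((x+.5)/7-.5+258,(y+.5)/7-.5+190)
c=np.array([onz(t,*T(*p),12) for p in [(165,85),(480,170),(395,488),(75,403)]])
print(c.round(1)); print("stand c",c.mean(0)); f=(c[0]+c[1]-c[2]-c[3]); print("yaw",np.degrees(np.arctan2(f[1],f[0])), [np.linalg.norm(c[i]-c[i-1]).round(1) for i in range(4)])
cs=np.array([onz(s,*S(*p),12) for p in [(497,268),(350,532),(52,383)]])
print(cs.round(1),"c from scene",(cs[0]+cs[2])/2)
d=cs[1]-cs[0];print("yaw scene? edge",np.degrees(np.arctan2(d[1],d[0])))
tt=onz(t,*T(268,243),120); cp=onz(t,*T(192,176),144); print("tin",tt,"cap",cp, np.degrees(np.arctan2(*(cp-tt)[[1,0]])),np.hypot(*(cp-tt)[:2]))
ts=onz(s,*S(291,176),120); cs_=onz(s,*S(357,198),144); print("tin s",ts,"cap",cs_,np.degrees(np.arctan2(*(cs_-ts)[[1,0]])))
print("tri tin",tri([ray(t,*T(268,243)),ray(s,*S(291,176))]),"tri cap",tri([ray(t,*T(192,176)),ray(s,*S(357,198))]))
print("can", onz(t,391,241,89))
E
```

```text
[[654.1 184.4  12. ]
 [621.4  62.2  12. ]
 [498.3  94.2  12. ]
 [530.  217.   12. ]]
stand c [575.96499393 139.45566629  12.        ]
yaw -14.627640910003592 [np.float64(128.3), np.float64(126.5), np.float64(127.2), np.float64(126.8)]
[[536.7 220.1  12. ]
 [659.3 187.2  12. ]
 [627.6  65.   12. ]] c from scene [582.13843052 142.53424839  12.        ]
yaw scene? edge -15.001593826188676
tin [576.6930951  139.44327999 120.        ] cap [596.71171897 165.35296578 144.        ] 52.30921701736362 32.742283362912424
tin s [580.03731477 141.89493863 120.        ] cap [597.2766057  167.41720911 144.        ] 55.96251959284895
tri tin (array([577.26240954, 140.56899522, 115.06907367]), [np.float64(0.9402304103408611), np.float64(0.9402304103408461)]) tri cap (array([596.76255973, 166.39304284, 142.85244781]), [np.float64(0.978799617526347), np.float64(0.9787996175263325)])
can [ 502.36411636 -170.7705731    89.        ]
```

Stand yaw comes out at about -14.8° and the tin label at about +54°, so it needs roughly -69°. The plan is to straddle the cap with half-open fingers, jaw axis tangential, and sweep along the arc. First I travel above it.

{"name": "servo_tool", "arguments": {
  "targets": "20 10 0 -3; 55 28 0 -8; 92 48 0 -14; 129 67 0 -20; 166 86 0 -26; 203 105 0 -32; 240 125 0 -38; 277 144 0 -44; 314 163 0 -50; 351 182 0 -56; 388 201 0 -62; 420 218 0 -67",
  "claw": 0.5
}}

```text
t: 1.15
tool_pos: [510.9, 247.6, 247.7]
tcp_rot: [3.141, 0.001, 0.892]
wrist_force: [0.5, 0.5, 0.1]
opening: 0.502
```

{"name": "servo_tool", "arguments": {
  "targets": "-3 36 0 -1; -6 72 0 -2; -9 102 0 -3; -9.5 118 0 -3; -9.5 118 0 -3; -9.5 118 0 -3"
}}

```text
t: 1.65
tool_pos: [597.0, 165.4, 246.9]
tcp_rot: [-3.141, 0.003, 0.942]
wrist_force: [-0.7, 0.5, -0.1]
opening: 0.501
```

```bash
python3 - <<'E'
from rig import bot, grab_frame
from h import *
s=bot.read_state(); print(s["t"],s["tool_pos"],s["tcp_rot"],s["q"])
for n in ("wrist","top","scene"):
    f=grab_frame(n); pickle.dump(f,open(f"f1_{n}.pkl","wb"))
    if n=="wrist":
        R,t,fl=cam(f); print("cam",-R.T@t)
    cv2.imwrite(f"pics/c_{n}.png",cv2.resize(f["image"][:,:,::-1],(800,600)) if n=="wrist" else f["image"][:,:,::-1])
E
```

```text
1.65 [597.0214704  165.38555557 246.86358021] [-3.14123925e+00  2.61858080e-03  9.42137530e-01] [ 5.93320487e-01  9.37984083e-02  1.38263024e-01  5.63492982e-04
 -1.61784261e+00  1.91963868e+00]
cam [645.0805006  233.23115283 372.00332957]
```

View pics/c_wrist.png

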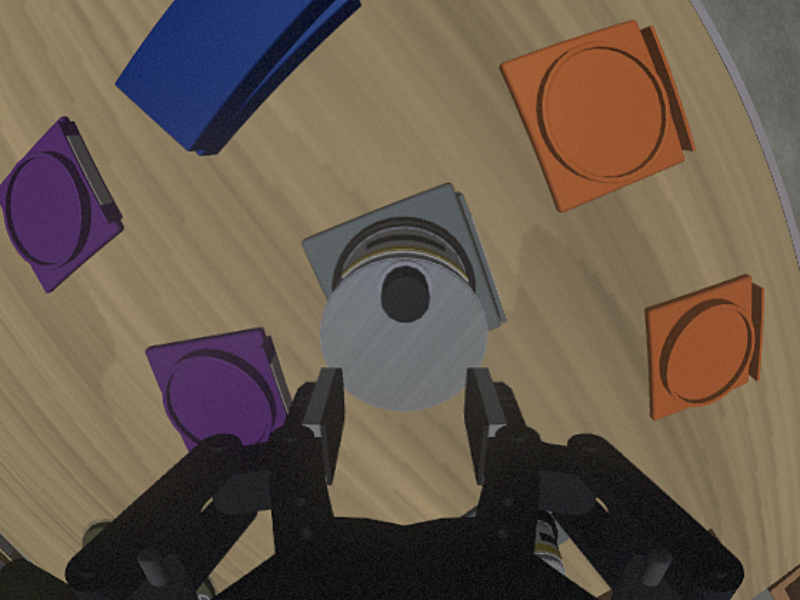

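View pics/c_scene.png

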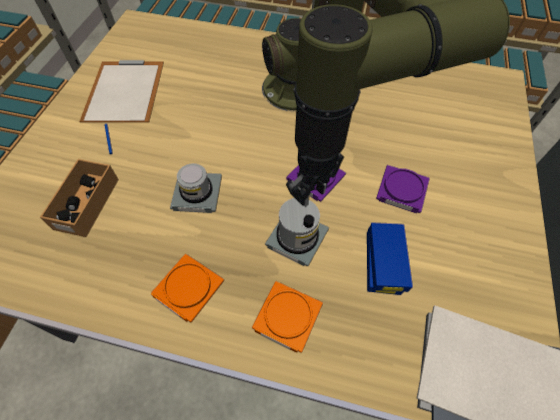

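The wrist view has the cap top at about (406,285) and the tin top's centre at about (405,334) in the 800 px picture. The cap sits midway between the pads. I'll check that numerically.

```bash
python3 - <<'E'
from h import *
w=pickle.load(open("f1_wrist.pkl","rb")); k=.7
t=pickle.load(open("f0_top.pkl","rb"))
cp=onz(w,406*k,287*k,144,True); tc=onz(w,404*k,334*k,120,True)
print(cp,tc,np.degrees(np.arctan2(*(cp-tc)[[1,0]])),np.hypot(*(cp-tc)[:2]))
T=lambda x,y:((x+.5)/7-.5+230,(y+.5)/7-.5+175)
print(tri([ray(t,*T(192,176)),ray(w,406*k,287*k,True)]),tri([ray(t,*T(268,243)),ray(w,404*k,334*k,True)]))
# plate corners: (303,242),(456,183),(504,324)
c=np.array([onz(w,u*k,v*k,12,True) for u,v in [(303,242),(456,183),(501,324)]]);print(c,(c[0]+c[2])/2)
d=c[1]-c[2];print(np.degrees(np.arctan2(d[1],d[0])))
E
```

```text
[602.24333647 172.60299717 144.        ] [579.58176817 143.24286585 120.        ] 52.33730480136942 37.08859648076344
(array([599.24891235, 167.05890161, 125.32387595]), [np.float64(0.7718326455384207), np.float64(0.7718326455384343)]) (array([577.65817542, 140.02134846, 111.694899  ]), [np.float64(0.34628238890305735), np.float64(0.3462823889030372)])
[[532.96815241 217.1669856   12.        ]
 [658.55575095 183.27765859  12.        ]
 [623.44427773  63.13331601  12.        ]] [578.20621507 140.15015081  12.        ]
73.70931025587863
```

{"name": "servo_tool", "arguments": {
  "targets": "2 0 20 0; 2 0 45 0; 2 0 70 0; 2 0 82 0; 2 0 82 0; 2 0 82 0"
}}

```text
t: 2.3
tool_pos: [597.2, 168.7, 166.5]
tcp_rot: [3.141, 0.001, 0.946]
wrist_force: [0.6, 0.4, 0.5]
opening: 0.498
```

```bash
python3 - <<'E'
from rig import bot, grab_frame
from h import *
s=bot.read_state(); print(s["t"],s["tool_pos"],s["tcp_rot"],s["wrist_force"])
f=grab_frame("wrist"); cv2.imwrite("pics/d_wrist.png",cv2.resize(f["image"][:,:,::-1],(800,600)))
f=grab_frame("scene"); cv2.imwrite("pics/d_scene.png",cv2.resize(f["image"][150:270,220:380,::-1],(800,600)))
E
```

```text
2.3 [597.2233376  168.74320247 166.49829017] [3.14064133e+00 1.47572179e-03 9.46105568e-01] [0.58979479 0.41278488 0.46019136]
```

View pics/d_wrist.png

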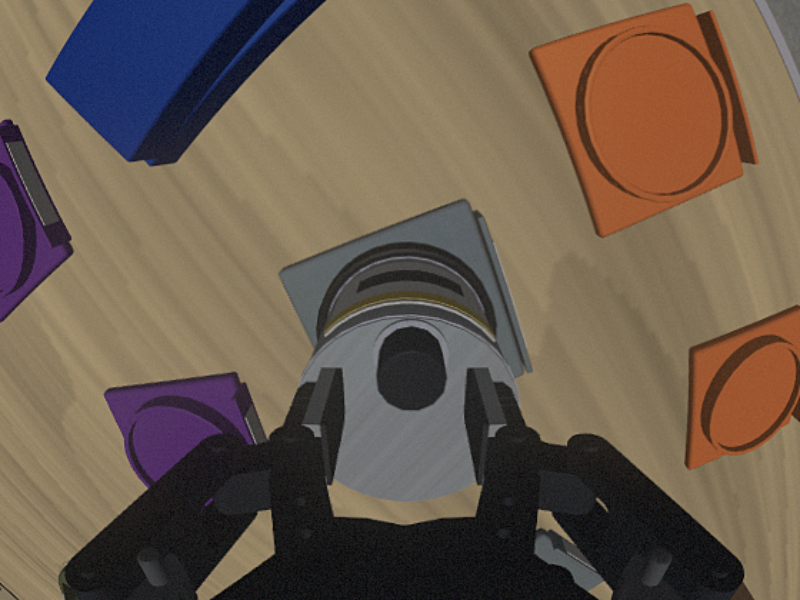

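View pics/d_scene.png

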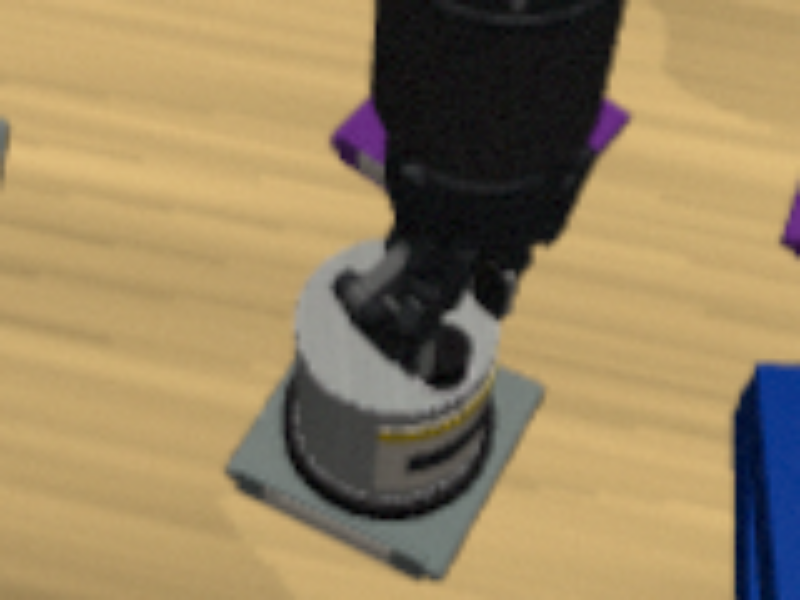

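The cap, at (411,370), is centred between the pads at (343,...) and (467,...). I'll descend to cap height.

{"name": "servo_tool", "arguments": {
  "targets": "0 0 8 0; 0 0 16 0; 0 0 22 0; 0 0 22 0; 0 0 22 0"
}}

```text
t: 2.82
tool_pos: [597.9, 168.6, 145.5]
tcp_rot: [3.14, -0.0, 0.946]
wrist_force: [-0.3, -0.3, 0.1]
opening: 0.495
```

```bash
python3 - <<'E'
from rig import bot, grab_frame
from h import *
s=bot.read_state(); print(s["t"],s["tool_pos"],s["tcp_rot"],s["wrist_force"])
f=grab_frame("wrist"); cv2.imwrite("pics/e_wrist.png",cv2.resize(f["image"][:,:,::-1],(800,600)))
E
```

```text
2.8167 [597.88405521 168.63127833 145.47147926] [ 3.13984852e+00 -1.43172309e-04  9.45532321e-01] [-0.32118985 -0.29659051  0.1184314 ]
```

View pics/e_wrist.png

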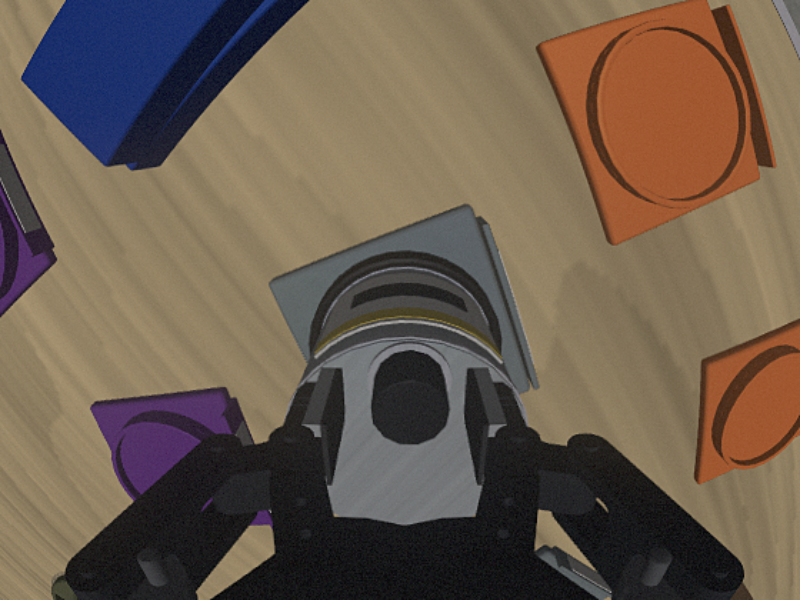

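The cap stands at (410,397), between the pads. Forces are about zero. I'll narrow the fingers and go 4 mm lower, then sweep clockwise along the arc (r = 34).

{"name": "servo_tool", "arguments": {
  "targets": "0 0 2 0; 0 0 4 0; 0 0 4 0; -0.02 1.2 4 2; -0.1 2.4 4 4; -0.2 3.6 4 6; -0.3 4.8 4 8; -0.5 5.9 4 10; -0.7 7.1 4 12; -1.0 8.2 4 14; -1.3 9.4 4 16; -1.7 10.5 4 18",
  "claw": 0.38
}}

```text
t: 3.87
tool_pos: [605.6, 161.3, 142.2]
tcp_rot: [3.14, -0.002, 0.63]
wrist_force: [-0.9, 1.0, -0.4]
opening: 0.38
```

```bash
python3 - <<'E'
from rig import bot, grab_frame
from h import *
s=bot.read_state(); print(s["t"],s["tool_pos"],s["tcp_rot"],s["wrist_force"])
d=s["tool_pos"][:2]-[578,140.5]; print(np.degrees(np.arctan2(d[1],d[0])),np.hypot(*d),np.degrees(s["tcp_rot"][2]))
f=grab_frame("wrist"); cv2.imwrite("pics/f_wrist.png",cv2.resize(f["image"][:,:,::-1],(800,600)))
E
```

```text
3.8667 [605.60441557 161.28881384 142.1703864 ] [ 3.13997195e+00 -1.59431478e-03  6.29843510e-01] [-0.94834124  1.04526312 -0.35186108]
36.98330869979551 34.5568884620445 36.08737485862155
```

View pics/f_wrist.png

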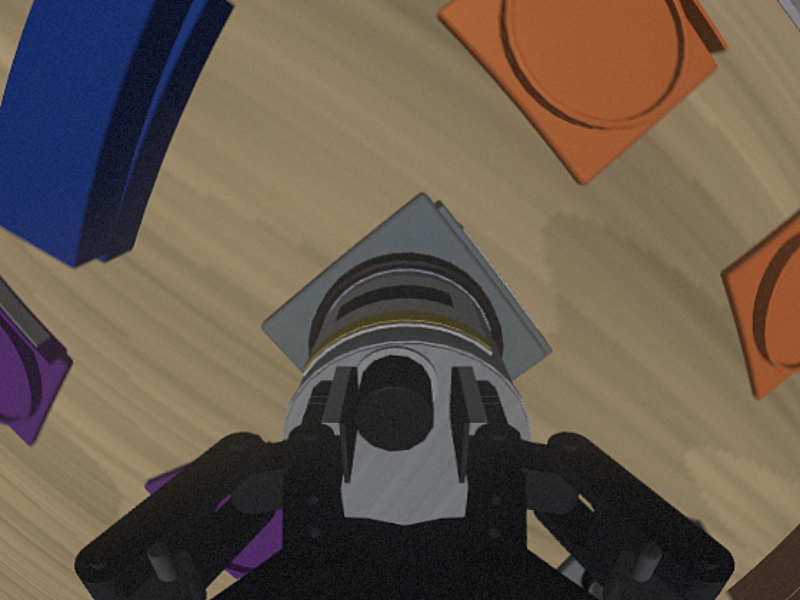

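The left pad is against the cap and the tin is turning with it, at about 1.4 N. I'll continue.

{"name": "servo_tool", "arguments": {
  "targets": "0 1.4 0 2.4; -0.1 2.8 0 4.8; -0.3 4.3 0 7.2; -0.5 5.7 0 9.6; -0.7 7.1 0 12; -1.1 8.5 0 14.4; -1.5 9.8 0 16.8; -1.9 11.2 0 19.2; -2.4 12.5 0 21.6; -2.9 13.8 0 24; -3.5 15.1 0 26.4; -4.2 16.4 0 28.8"
}}

```text
t: 4.92
tool_pos: [612.0, 145.8, 142.1]
tcp_rot: [3.141, -0.003, 0.124]
wrist_force: [0.4, 0.8, 0.3]
opening: 0.377
```

```bash
python3 - <<'E'
from rig import bot, grab_frame
from h import *
s=bot.read_state(); print(s["t"],s["tool_pos"],s["tcp_rot"],s["wrist_force"])
d=s["tool_pos"][:2]-[578,140.5]; print(np.degrees(np.arctan2(d[1],d[0])),np.hypot(*d),np.degrees(s["tcp_rot"][2]))
f=grab_frame("wrist"); cv2.imwrite("pics/g_wrist.png",cv2.resize(f["image"][:,:,::-1],(800,600)))
E
```

```text
4.9167 [612.03127668 145.78184447 142.13284706] [ 3.14146009e+00 -2.65926123e-03  1.24104560e-01] [0.43911117 0.80945992 0.30818612]
8.822235858000235 34.43872345872358 7.110667509270232
```

View pics/g_wrist.png

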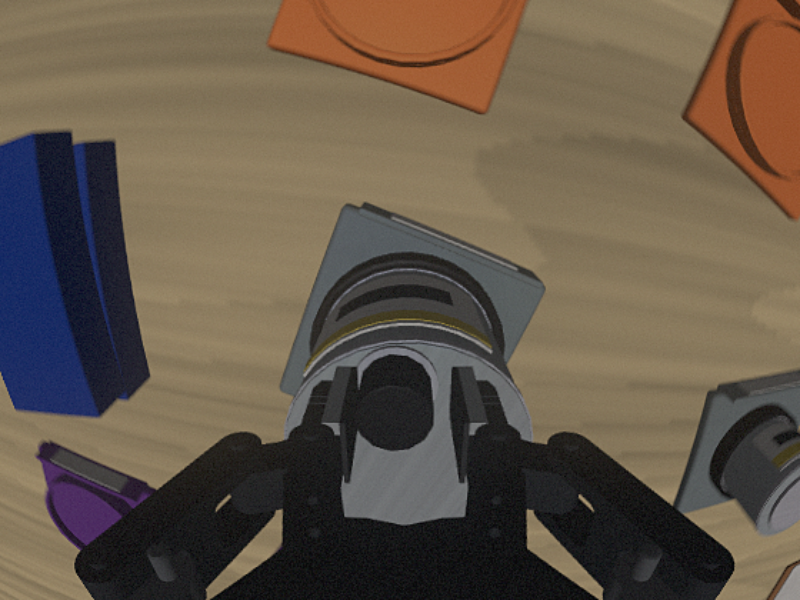

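{"name": "servo_tool", "arguments": {
  "targets": "0 1.4 0 2.4; -0.1 2.8 0 4.8; -0.3 4.3 0 7.2; -0.5 5.7 0 9.6; -0.7 7.1 0 12; -1.1 8.5 0 14.4; -1.5 9.8 0 16.8; -1.9 11.2 0 19.2; -2.4 12.5 0 21.6; -2.8 13.5 0 23.5; -3.2 14.4 0 25; -3.6 15.2 0 26.5"
}}

```text
t: 5.97
tool_pos: [610.6, 130.2, 142.3]
tcp_rot: [-3.14, -0.003, -0.341]
wrist_force: [1.2, 1.1, -1.1]
opening: 0.379
```

```bash
python3 - <<'E'
from rig import bot, grab_frame
from h import *
s=bot.read_state(); print(s["t"],s["tool_pos"],s["tcp_rot"],s["wrist_force"])
d=s["tool_pos"][:2]-[578,140.5]; print(np.degrees(np.arctan2(d[1],d[0])),np.hypot(*d),np.degrees(s["tcp_rot"][2]))
f=grab_frame("wrist"); pickle.dump(f,open("f2_wrist.pkl","wb")); cv2.imwrite("pics/h_wrist.png",cv2.resize(f["image"][:,:,::-1],(800,600)))
E
```

```text
5.9667 [610.6481517  130.22677422 142.26083593] [-3.13985284 -0.00321332 -0.34067039] [ 1.1720937   1.10111593 -1.10349715]
-17.466956389988994 34.226319946148266 -19.518975308464174
```

View pics/h_wrist.png

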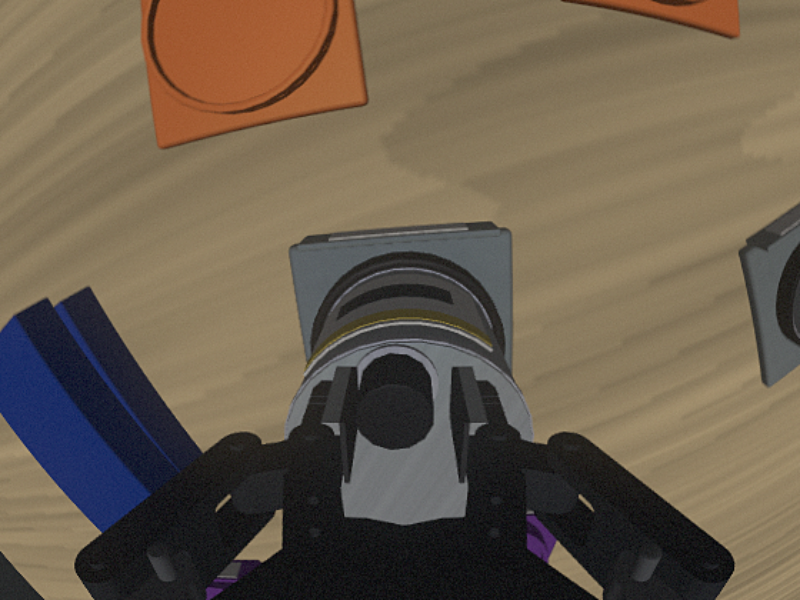

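The lip edge is tilted by about 3-4°, so about 3° remains. After that I centre the fingers off the cap, lift straight up and check.

{"name": "servo_tool", "arguments": {
  "targets": "0 0.9 0 1.5; 0 1.8 0 3; 0 1.8 0 3; 0 0 0 3; 0 -1.5 0 3; 0 -1.5 0 3; 0 -1.5 -10 3; 0 -1.5 -25 3; 0 -1.5 -50 3; 0 -1.5 -80 3; 0 -1.5 -110 3; 0 -1.5 -130 3"
}}

```text
t: 7.02
tool_pos: [611.0, 131.1, 276.9]
tcp_rot: [-3.138, -0.007, -0.394]
wrist_force: [1.4, 0.9, 0.6]
opening: 0.38
```

{"name": "servo_tool", "arguments": {
  "targets": "-15 0 0 0; -45 0 0 0; -80 0 0 0; -115 0 0 0; -150 0 0 0; -180 0 0 0; -180 0 0 0; -180 0 0 0"
}}

```text
t: 7.68
tool_pos: [444.0, 200.8, 277.5]
tcp_rot: [-3.135, -0.008, -0.391]
wrist_force: [0.2, -0.5, 0.1]
opening: 0.381
```

```bash
python3 - <<'E'
from rig import bot, grab_frame
from h import *
s=bot.read_state(); print(s["t"],s["tool_pos"],s["tcp_rot"],s["wrist_force"])
for n in ("wrist","top","scene"):
    f=grab_frame(n); pickle.dump(f,open(f"f3_{n}.pkl","wb")); im=f["image"][:,:,::-1]
    if n=="wrist": im=cv2.resize(im,(800,600))
    if n=="top": im=cv2.resize(im[175:255,230:310],(560,560),interpolation=cv2.INTER_CUBIC)
    if n=="scene": im=cv2.resize(im[190:270,258:338],(560,560),interpolation=cv2.INTER_CUBIC)
    cv2.imwrite(f"pics/i_{n}.png",im)
E
```

```text
7.6833 [443.99512691 200.7933397  277.51809829] [-3.1349205  -0.00788018 -0.39136761] [ 0.24163692 -0.46420144  0.062207  ]
```

View pics/i_wrist.png

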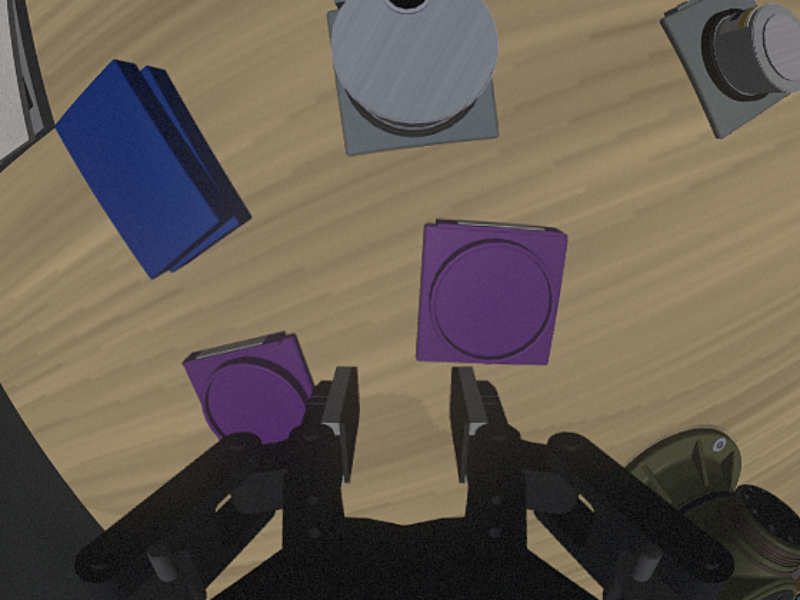

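View pics/i_top.png

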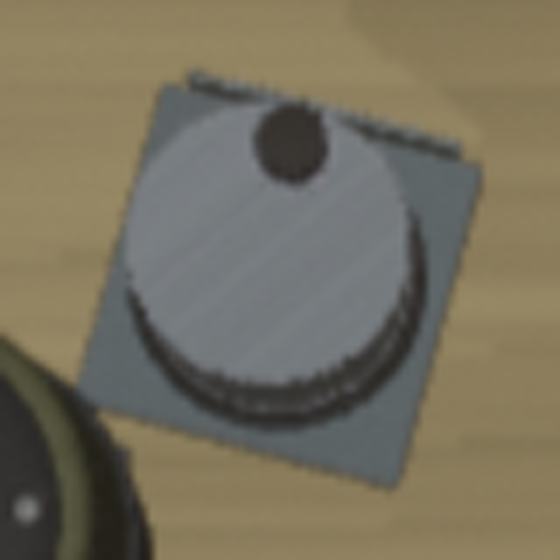

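View pics/i_scene.png

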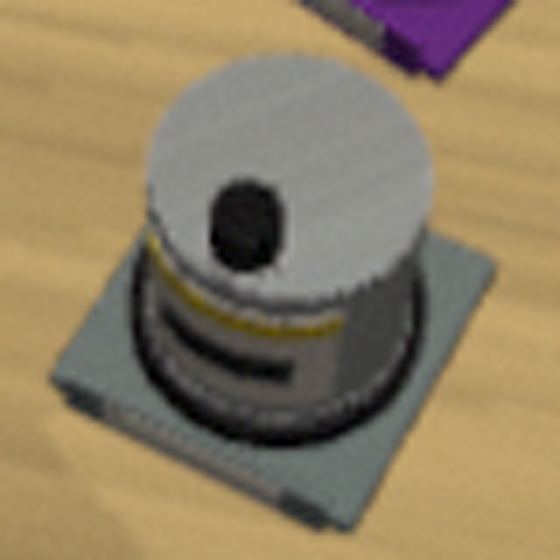

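The cap now sits at (291,144) in the top crop, toward the lip. The label faces the lip in the scene crop, with the cap at about (247,205). I'll put numbers on it.

```bash
python3 - <<'E'
from h import *
t=pickle.load(open("f3_top.pkl","rb")); s=pickle.load(open("f3_scene.pkl","rb"));t0=pickle.load(open("f0_top.pkl","rb"));s0=pickle.load(open("f0_scene.pkl","rb"))
T=lambda x,y:((x+.5)/7-.5+230,(y+.5)/7-.5+175)
S=lambda x,y:((x+.5)/7-.5+258,(y+.5)/7-.5+190)
a=lambda p,q:np.degrees(np.arctan2(*(q-p)[[1,0]]))
tt=onz(t,*T(268,243),120)
for z in(132,144):
  print("top",a(tt,onz(t,*T(291,144),z)),"scene",a(onz(s,*S(291,176),120),onz(s,*S(247,204),z)))
# fit circle centre + 34mm: brush of grain: rotation from texture between f0 and f3 (tin top warped)
def warp(f):
    R,tv,fl=cam(f);K=np.array([[fl,0,f["cx"]],[0,fl,f["cy"]],[0,0,1]])
    c=tt; g=np.arange(-44,44.1,.5); X,Y=np.meshgrid(g,g); P=np.stack([X+c[0],Y+c[1],0*X+120],-1).reshape(-1,3)
    uv=cv2.projectPoints(P,np.array(f["rvec"],float),np.array(f["tvec"],float),K,None)[0].reshape(*X.shape,2).astype(np.float32)
    g=cv2.cvtColor(f["image"],cv2.COLOR_RGB2GRAY); return cv2.remap(g,uv[...,0],uv[...,1],cv2.INTER_CUBIC)
A=warp(t0);B=warp(t); n=A.shape[0]; yy,xx=np.mgrid[:n,:n]; m=np.hypot(xx-n/2,yy-n/2)<n/2-4
best=[]
for ang in np.arange(-90,-45,.5):
    # image x=world x,image y=world y: world ccw angle = image clockwise -> cv2 angle=-ang
    W=cv2.warpAffine(A,cv2.getRotationMatrix2D(((n-1)/2,(n-1)/2),-ang,1),(n,n))
    best.append((np.corrcoef(W[m],B[m])[0,1],ang))
print("rotation",max(best))
# lip direction both: line ends
p,q=onz(t,*T(195,78),27),onz(t,*T(460,150),27); print("lip normal",a(q,p)-90)
# can moved?
x=t0["image"][205:280,350:425].astype(int)-t["image"][205:280,350:425]; print("can diff",abs(x).mean(), abs(x).max())
E
```

```text
top -13.682237353436992 scene -27.290237027753793
top -15.237585096519096 scene -19.366468849237428
rotation (np.float64(0.9868618592911741), np.float64(-63.5))
lip normal -15.071498139370817
can diff 6.57362962962963 10
```

The top view gives -15.2°, the scene view -19.4° and the texture match about -10°, against the stand at about -15°. All are in tolerance, but the spread is larger than I like. I'll take a closer wrist view from the front.

{"name": "servo_tool", "arguments": {
  "targets": "15 0 0 -1; 45 0 0 -3; 80 0 0 -5; 115 1 0 -7; 150 2 0 -7.4; 169 2 0 -7.4; 169 2 0 -7.4; 169 2 0 -7.4"
}}

```text
t: 8.5
tool_pos: [601.7, 131.6, 275.3]
tcp_rot: [-3.141, -0.005, -0.269]
wrist_force: [-1.0, 0.4, 0.5]
opening: 0.377
```

```bash
python3 - <<'E'
from rig import bot, grab_frame
from h import *
s=bot.read_state(); print(s["t"],s["tool_pos"],s["tcp_rot"],s["wrist_force"])
f=grab_frame("wrist"); pickle.dump(f,open("f4_wrist.pkl","wb")); R,t,fl=cam(f); print(-R.T@t)
cv2.imwrite("pics/j_wrist.png",cv2.resize(f["image"][110:310,180:380,::-1],(600,600),interpolation=cv2.INTER_CUBIC))
E
```

```text
8.5 [601.71231598 131.58936586 275.30617207] [-3.14094705 -0.00485982 -0.2688955 ] [-0.98267021  0.42236472  0.45240501]
[680.20855547 109.9032064  401.09115787]
```

View pics/j_wrist.png

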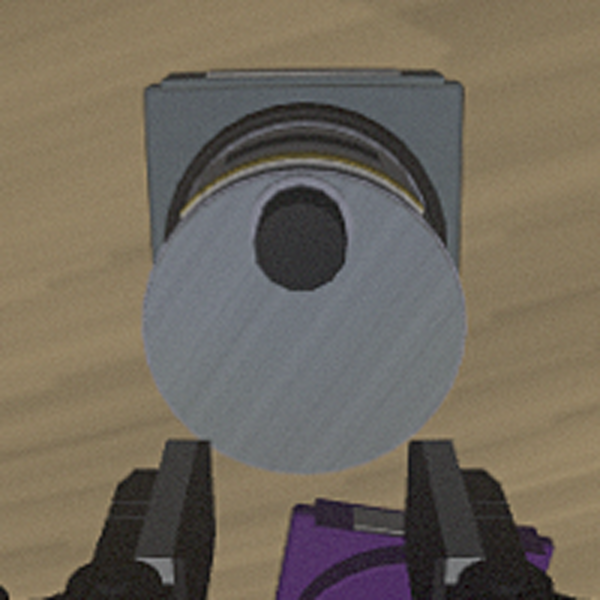

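In this frontal view the lip lies level. The label ends, (182,215) and (424,212), and the cap at (301,243) are symmetric about the plate's midline near x=304. One numeric check.

```bash
python3 - <<'E'
from h import *
f=pickle.load(open("f4_wrist.pkl","rb"))
Q=lambda x,y:((x+.5)/3-.5+180,(y+.5)/3-.5+110)
a=lambda p,q:np.degrees(np.arctan2(*(q-p)[[1,0]]))
c=onz(f,*Q(305,320),120,True)
print("tin",c,"cap dir",a(c,onz(f,*Q(301,243),144,True)))
p,q=onz(f,*Q(147,86),12,True),onz(f,*Q(462,84),12,True); print("front edge normal",a(q,p)-90,np.linalg.norm(p-q),"front mid",(p+q)/2)
E
```

```text
tin [580.48726537 138.7046698  120.        ] cap dir -13.702894917540466
front edge normal -15.142884218961498 126.55514282232974 front mid [638.88065217 123.15423169  12.        ]
```

The label is about 1.5° off the stand's front. The gripper is well clear of everything and nothing is moving, so I'll hand in.

```bash
python3 -c "
from rig import bot, close_job
s=bot.read_state(); print(s['t'],s['tool_pos'],s['wrist_force']); print(close_job())"
```

```text
8.55 [601.1027679  132.19033756 276.12646081] [ 0.49424666  0.41559955 -0.53759099]
the job is handed in; nothing more can be done
None
```

I straddled the pouring cap with part-closed fingers and pushed the tall tin about 68° clockwise (seen from above) along its arc, with about 1 to 2 N at the wrist. Then I centred the fingers off the cap, lifted clear and handed the job in at 8.6 s.

- **Label direction:** The last close wrist view put the cap and label at about -13.7° and the stand's front at about -15.1°, so about 1.5° off (limit 12°).
- **Checks that disagreed:** The top camera gave -15.2°. The scene camera gave about -19°, or about -27° if the dark blob is read at the cap's mid-height. A rough texture match against the starting picture gave about -10° or -11°. I trusted the frontal wrist view and the top view. The -27° reading would be about 12° off and on the limit.
- **Tin in its seat:** It looked upright and seated in the last pictures. I judged this by eye and did not measure it.
- **Shorter can:** The arm stayed well away from it. A comparison of the top pictures before and after showed only a small, even difference (at most 10 grey levels), with no sign of movement.

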